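# Fit the missing push rivet in a panel

### The arm

A 6-joint arm with a two-finger parallel gripper is mounted at the origin on the work surface. World frame = base frame: x ahead of the robot, y to its left, z up, the work surface at z = 0. Lengths are in mm, angles in degrees, forces in N, time in s.
With the tool pointing down it reaches from about 300 to 850 mm from the base axis. Payload 4.2 kg.
Tool frame: the origin (TCP) lies at the very end of the fingers, on their centre line; the grasp point (between the pads) lies 19 mm behind it; z points along the fingers, y is the direction in which the jaws open and shut (so a half turn about z gives the same grasp; the last joint's range is limited). The gripper opens to 91 mm and grips with 3 to 60 N. Pads are 32 mm wide; open, the fingers measure 118 mm over their backs; the gripper's body (76 mm by 178 mm) begins 60 mm behind the grasp point.
Start: joints at [65.374, 18.312, 89.639, -0, 72.044, -1.146], TCP at [229.099, 527.406, 213.976] pointing down, gripper open.
Joint ranges: [-177.97, 177.97], [-48.28, 115.42], [12.27, 149.76], [-77.06, 257.06], [2.81, 150.46], [-146.56, 146.56]. Speed limits (degrees/s): [147.25, 147.25, 180, 180, 180, 180].

### API

Orientations are given as [roll, pitch, yaw] about the fixed x, y, z axes, in that order (R = Rz(yaw) Ry(pitch) Rx(roll)).
In Python, from workcell import env gives the robot as it stands. The module is installed in compiled form; this text tells all that it offers.
- The arm moves only by the tool arm_command, never from a script. Its argument "targets" is a list of rows, each a list of 5 numbers: the closure, from 0 (fully open) to 1 (shut), then the shift along the tool's x, y, z each as a share of 50 cm, from -1 to 1, then the turn about the tool's z as a share of pi/4 rad, from -1 to 1. A call has 1 to 8 rows; each row is the pose to reach, as a shift and turn from the pose measured when the call began, along the tool's axes at that moment; what a row does not reach only later rows make up. A row lasts 1/12 s, in which the tool goes at most 41.7 mm and 7.16 degrees, less where a joint would pass 70% of its speed; a pose out of reach is approached as far as the arm can. A call with a number of a shift or a turn outside -1 to 1 is refused whole. A call with a gripper value outside its range is refused whole. The fingers move at their own pace and stop on an object; "squeeze" is the grip in N (left out, the last holds). Time passes only in rows, so rows that repeat a pose let the fingers close. It gives the time, the measured TCP pose, the force and the opening at its end, in the units of the state.
- env.state(): the state, without advancing time (a new reading comes with each control period).
- env.grab_frame(name): name is "side" or "top" or "wrist"; returns the picture (384x512x3 uint8, red, green, blue); there is no depth.
- env.camera_params(name): a dict with "camera_matrix" (3x3 intrinsics, pixels), "R" (3x3) and "t" (3): a world point X has camera coordinates R X + t; the wrist camera has in their place "hand_eye" (4x4, takes a point from camera to tool coordinates, whose origin is the TCP and whose axes are the flange's). Camera axes: x right, y down, z forward; pixel columns grow to the right and rows downward; lengths in mm; the calibration is good to about 2 mm. A picture is of the moment at which its call begins: read the wrist's pose just before it. camera_params takes no time and is no camera call.
- env.job_done(): hands the job in, once; it reports no verdict.
The state is a dict: "time_s": time; "qpos": joint angles; "qvel": joint speeds; "effort": joint torques, N m; "ee_pos": TCP position; "ee_rot": TCP orientation; "force": force on the tool from outside, world axes, zero at the start; "torque": the same for the moment, N m; "gripper_width": finger opening in mm.
Only numpy, scipy, OpenCV 4.12 (cv2) and the standard library are available. Lean on these libraries where they do the work, as an engineer would, in place of code of your own. Each camera call takes 0.05 s, during which the arm holds its last target.

### The job

One corner of the thin plywood panel in the wooden frame is missing its grey plastic push rivet. Take the loose rivet from the wooden holder block, seat it in the empty hole with its center pin still up until the flange lies on the panel, then push the pin fully home with the gripper and let go. Press gently, with never more than about 20 N on the panel, and leave the dowel, jar and offcut where they are.

Things in the scene. Friction and masses are not known exactly. Their poses are not given: they have to be found in the camera images.
- frame: Open wooden frame fixed to the bench, 180 x 150 mm (its x, y), side boards 12 mm thick and 57 mm high; origin at the centre of its underside. Inset in it, almost filling the opening, is a thin plywood panel, 6 mm thick, top 60 mm above the bench, with a grey rivet already home at three corners (5 mm high) and an empty hole at the fourth. The panel lies on springy felt strips: it sinks straight down under load, by about 4 mm at 12 N and 6 mm at 17 N, and comes back up.
- hole (a point): The empty round hole in the panel, at the centre of its mouth on the panel's top face; it sinks with the panel. 13.5 mm wide, right through, with a small 1.5 mm chamfer, open below; z is up. It lies 46 mm and 34 mm from the panel's centre, at frame (x, y) = (-46, -34) mm.
- rivet_flange (a point): The loose grey plastic push rivet, 20 to 40 g, standing upright in one of the holder's two holes. The point is the centre of the underside of its round flange (26 mm wide, 4 mm thick), z up. Below the flange is a round shank 12 mm wide and 15 mm long whose last 4 mm taper to 7 mm. Above the flange stands the round center pin, 9 mm wide, its top 10 mm above the flange's top face while it is up.
- pin_mid (a point): Centre of the raised part of the rivet's center pin, 5 mm below the pin's top; moves with the pin. While the pin is up it is 9 mm above rivet_flange. Grasp the rivet here, from above, with the fingertips either side of the pin just over the flange.
- pin_top (a point): Middle of the top face of the center pin; moves with the pin. 14 mm above rivet_flange while the pin is up, 5 mm when home.
- rivet_pin (a joint): How far the center pin has been pushed into the rivet, m: 0 up, 0.009 home (its top then 1 mm above the flange's top). The pin stays where it is left; it is stiff and slides only under about 12 N, and at home it meets a stop, so that the force rises again.
- holder: Wooden holder block fixed to the bench, 55 x 130 mm (its x, y), 30 mm high, origin at the centre of its underside; two holes 14 mm wide and 22 mm deep at its y = -36 and +36 mm, one with the rivet, one with the dowel.
- dowel_mid (a point): Plain wooden dowel, 12 mm wide, 45 mm long, upright in the holder's other hole with its top 23 mm above the block; the point is half-way up. Leave it.
- jar: Small closed pale jar, 60 mm wide, 70 mm high. Leave it.
- offcut: Flat wooden offcut, 70 x 40 x 20 mm. Leave it.

How it is judged:
By the outcome, as a careful person would: the job done as asked, in the order asked, and still so for the second after the job is handed in, with the robot touching nothing.
It also fails if it takes over 51 s, if anything falls off the work surface, if the arm or the gripper's body presses on something with over 40 N, if the wrist force passes 120 N, or if a joint passes its speed limit or range.

## Working session

There is one attempt and no reset: what is moved stays moved. The work goes in short steps, Python scripts to look and compute and a tool call to move; the robot and the scene stay as the last step left them, time stands still between calls to the robot, and variables do not carry over. Pictures are saved under pics/ and viewed, and the job is handed in when it is done.

Besides the shell and the picture viewer there is one more tool, called as name([rows], argument=value, ...), one row to a line, values as JSON. arm_command: Moves the arm, as the interface text tells. Shift numbers are shares of 50 cm and turn numbers shares of pi/4 rad, none past 1 either way. Its arguments: {"type":"object","properties":{"targets":{"type":"array"},"squeeze":{"type":"number"}},"required":["targets"]}

```bash
mkdir -p pics; python3 - <<'E'
from workcell import env
import cv2
s=env.state();print(s)
for n in("side","top","wrist"):
    im=env.grab_frame(n);cv2.imwrite(f"pics/{n}0.png",im[:,:,::-1]);print(n,env.camera_params(n))
E
```

```text
{'time_s': 0.0, 'qpos': array([ 6.53755237e+01,  1.83510032e+01,  8.97067336e+01, -1.27997698e-04,
        7.20443937e+01, -1.14630321e+00]), 'qvel': array([ 0.01637695, -0.00257324,  0.02712651, -0.04241762,  0.0485088 ,
        0.04288222]), 'effort': array([ 6.48019450e-04, -4.12464058e+01, -2.31977212e+01,  7.28400098e-02,
        4.55068960e-02, -1.37370989e-04]), 'ee_pos': array([228.86943495, 526.92864452, 213.12446597]), 'ee_rot': array([-1.79897887e+02, -1.92149562e-03,  1.56521865e+02]), 'force': array([-0.28072836, -0.94708677, -0.12846329]), 'torque': array([0.00733775, 0.0708076 , 0.02105002]), 'gripper_width': 91.06312755037288}
side {'camera_matrix': array([[472.73213951,   0.        , 245.87440869],
       [  0.        , 472.73213951, 193.66518334],
       [  0.        ,   0.        ,   1.        ]]), 'R': array([[ 0.86642102, -0.49888587,  0.02067607],
       [-0.22727163, -0.43089931, -0.87331174],
       [ 0.44459219,  0.75195657, -0.48672283]]), 't': array([-511.26134821,  209.98232557,  650.36121031])}
top {'camera_matrix': array([[478.01369381,   0.        , 258
[... 155 characters left out ...]
 0.02502139],
       [-0.98824097, -0.01625882, -0.15203763],
       [ 0.15238479, -0.02281204, -0.98805794]]), 't': array([-24.0586865 , 567.54388283, 920.05357738])}
wrist {'camera_matrix': array([[301.96074561,   0.        , 254.84186774],
       [  0.        , 301.96074561, 191.8757733 ],
       [  0.        ,   0.        ,   1.        ]]), 'hand_eye': array([[ 7.04662176e-04, -9.69404903e-01, -2.45466163e-01,
         6.95530974e+01],
       [ 9.99999486e-01,  8.61887096e-04, -5.33090839e-04,
         2.05226206e+00],
       [ 7.28344991e-04, -2.45465661e-01,  9.69405013e-01,
        -1.69474874e+02],
       [ 0.00000000e+00,  0.00000000e+00,  0.00000000e+00,
         1.00000000e+00]])}
```

View pics/side0.png

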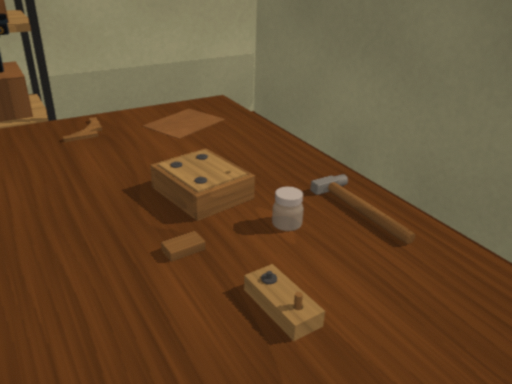

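View pics/top0.png

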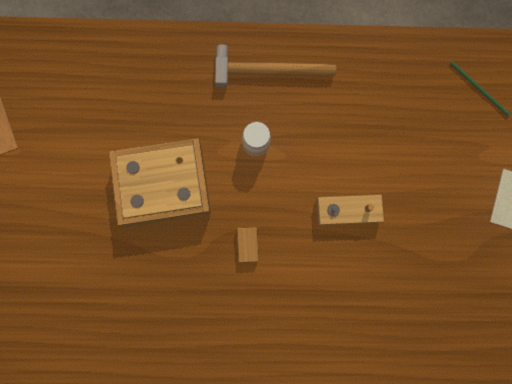

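View pics/wrist0.png

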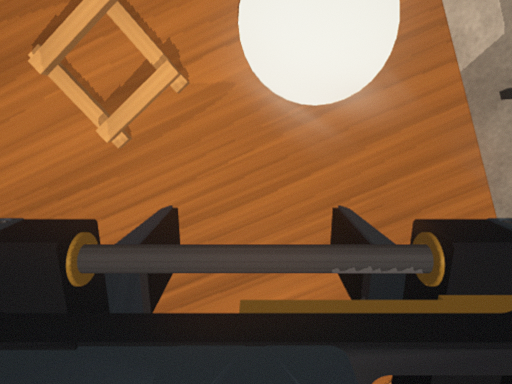

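The top view shows the empty hole at about (179,160), with rivets at (133,168), (137,202) and (184,194). The loose rivet is at about (333,210) and the dowel at (369,208). I'll refine these on enlarged crops.

```bash
cat > h.py <<'E'
import numpy as np,cv2
from workcell import env
def ray(n,px,z,st=None):
    p=env.camera_params(n);K=p['camera_matrix']
    d=np.linalg.inv(K)@np.array([px[0],px[1],1.])
    if n=='wrist':
        from scipy.spatial.transform import Rotation as R
        T=p['hand_eye'];Rw=R.from_euler('xyz',st['ee_rot'],degrees=True).as_matrix()
        o=Rw@T[:3,3]+st['ee_pos'];d=Rw@T[:3,:3]@d
    else:
        o=-p['R'].T@p['t'];d=p['R'].T@d
    return o+d*(z-o[2])/d[2]
def proj(n,X,st=None):
    p=env.camera_params(n);K=p['camera_matrix'];X=np.asarray(X,float)
    if n=='wrist':
        from scipy.spatial.transform import Rotation as R
        T=p['hand_eye'];Rw=R.from_euler('xyz',st['ee_rot'],degrees=True).as_matrix()
        c=np.linalg.inv(T)@np.append(Rw.T@(X-st['ee_pos']),1);c=c[:3]
    else: c=p['R']@X+p['t']
    q=K@c;return q[:2]/q[2]
def crop(src,dst,x0,y0,x1,y1,f):
    im=cv2.imread(src)[y0:y1,x0:x1];cv2.imwrite(dst,cv2.resize(im,None,fx=f,fy=f,interpolation=cv2.INTER_CUBIC))
E
python3 - <<'E'
from h import *
crop('pics/top0.png','pics/c1.png',100,130,220,230,6)
crop('pics/top0.png','pics/c2.png',305,180,395,240,8)
for n,p,z in [('hole',(179,160),60),('r1',(133,168),65),('r2',(137,202),65),('r3',(184,194),65),('riv',(333,210),44),('dow',(370,208),53)]: print(n,ray('top',p,z).round(1))
for n,p,z in [('hole',(228,173),60),('r1',(176,165),65),('r2',(202,157),65),('r3',(201,181),65),('riv',(269,274),44),('dow',(298,295),53)]: print(n,ray('side',p,z).round(1))
E
```

```text
hole [623.9 143.1  60. ]
r1 [605.  232.1  65. ]
r2 [537.6 220.8  65. ]
r3 [554.9 130.   65. ]
riv [ 530.2 -166.8   44. ]
dow [ 534.4 -239.4   53. ]
hole [624.4 138.1  60. ]
r1 [538.4 215.1  65. ]
r2 [605.7 226.6  65. ]
r3 [554.3 122.7  65. ]
riv [ 531.4 -172.3   44. ]
dow [ 536.3 -241.8   53. ]
```

View pics/c1.png

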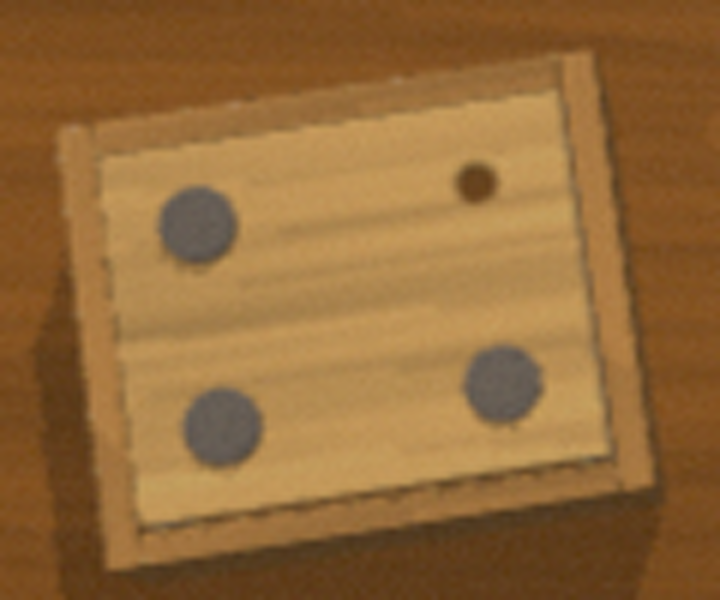

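View pics/c2.png

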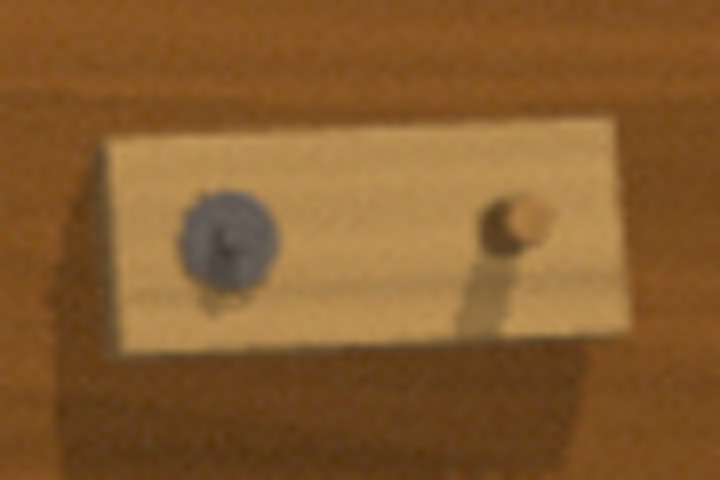

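```bash
cat >> h.py <<'E'
from scipy.spatial.transform import Rotation as R
def rel(pos,yaw=None):
    s=env.state();Rw=R.from_euler('xyz',s['ee_rot'],degrees=True).as_matrix()
    d=Rw.T@(np.asarray(pos,float)-s['ee_pos'])
    print('t',round(s['time_s'],2),'pos',s['ee_pos'].round(2),'rot',s['ee_rot'].round(2),'F',s['force'].round(2),'w',round(s['gripper_width'],2))
    print('shift share',(d/500).round(4), 'turn', None if yaw is None else round(-(((yaw-s['ee_rot'][2])+180)%360-180)/45,4))
E
python3 - <<'E'
from h import *
s=env.state()
Rw=R.from_euler('xyz',s['ee_rot'],degrees=True).as_matrix()
for z in (0,20,50,100,150,200): print(z,proj('wrist',s['ee_pos']+Rw@[0,0,z],s).round(0))
rel([530.8,-169.5,150],102)
E
```

```text
0 [252. 235.]
20 [252. 223.]
50 [252. 210.]
100 [253. 193.]
150 [253. 182.]
200 [253. 173.]
t 0.15 pos [228.95 527.05 213.33] rot [-179.92   -0.    156.52] F [-0.3   0.34  0.17] w 90.93
shift share [-1.1088 -1.037   0.128 ] turn 1.2115
```

arm_command([
  [0,-0.55,-0.52,0.06,0.61],
  [0,-0.55,-0.52,0.06,0.61],
  [0,-0.55,-0.52,0.06,0.61],
  [0,-0.55,-0.52,0.06,0.61],
  [0,-0.55,-0.52,0.06,0.61],
  [0,-0.55,-0.52,0.06,0.61],
  [0,-0.55,-0.52,0.06,0.61],
  [0,-0.55,-0.52,0.06,0.61],
])

```text
time_s: 0.82
ee_pos: [359.5, 219.8, 187.2]
ee_rot: [-179.9, 0.0, 129.1]
force: [0.8, 0.5, -1.0]
gripper_width: 91.3
```

```bash
python3 -c "
from h import *
rel([530.8,-169.5,150],102)"
```

```text
t 0.82 pos [359.47 219.82 187.23] rot [-1.7994e+02  4.0000e-02  1.2911e+02] F [ 0.82  0.52 -1.  ] w 91.27
shift share [-0.8203 -0.2251  0.0752] turn 0.6023
```

arm_command([
  [0.5,-0.82,-0.225,0.075,0.6],
  [0.5,-0.82,-0.225,0.075,0.6],
  [0.5,-0.82,-0.225,0.075,0.6],
  [0.5,-0.82,-0.225,0.075,0.6],
  [0.5,-0.82,-0.225,0.075,0.6],
  [0.5,-0.82,-0.225,0.075,0.6],
  [0.5,-0.82,-0.225,0.075,0.6],
  [0.5,-0.82,-0.225,0.075,0.6],
])

```text
time_s: 1.48
ee_pos: [492.9, -84.6, 158.1]
ee_rot: [-180.0, 0.0, 102.1]
force: [1.0, -0.6, 0.7]
gripper_width: 45.7
```

arm_command([
  [0.5,-0.2,-0.055,0.015,0],
  [0.5,-0.2,-0.055,0.015,0],
  [0.5,-0.2,-0.055,0.015,0],
  [0.5,-0.2,-0.055,0.015,0],
])

```text
time_s: 1.82
ee_pos: [486.4, -192.3, 149.9]
ee_rot: [-179.9, 0.1, 101.8]
force: [0.6, -0.2, -0.5]
gripper_width: 45.6
```

```bash
python3 -c "
from h import *
rel([530.8,-169.5,150],102)
s=env.state()
cv2.imwrite('pics/w1.png',env.grab_frame('wrist')[:,:,::-1])
np.save('s1.npy',np.array([s['ee_pos'],s['ee_rot']]))
print(proj('wrist',[530.8,-169.5,44],s))
"
```

```text
t 1.82 pos [ 486.44 -192.3   149.92] rot [-1.799e+02  1.100e-01  1.018e+02] F [ 0.62 -0.15 -0.46] w 45.64
shift share [ 0.0265  0.0962 -0.0004] turn -0.0044
[306.14016195 178.99445692]
```

View pics/w1.png

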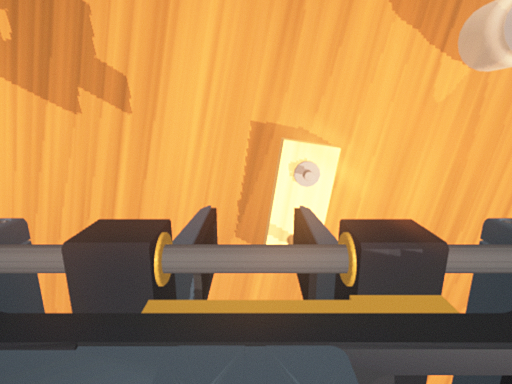

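The wrist view shows the rivet flange at about (307,173). I'll center over it and measure again from lower down.

```bash
python3 -c "
from h import *
crop('pics/w1.png','pics/c3.png',270,130,350,200,8)
p,r=np.load('s1.npy');s=dict(ee_pos=p,ee_rot=r)
print(ray('wrist',(307,173),34,s).round(1))"
```

```text
[ 532.3 -165.3   34. ]
```

View pics/c3.png

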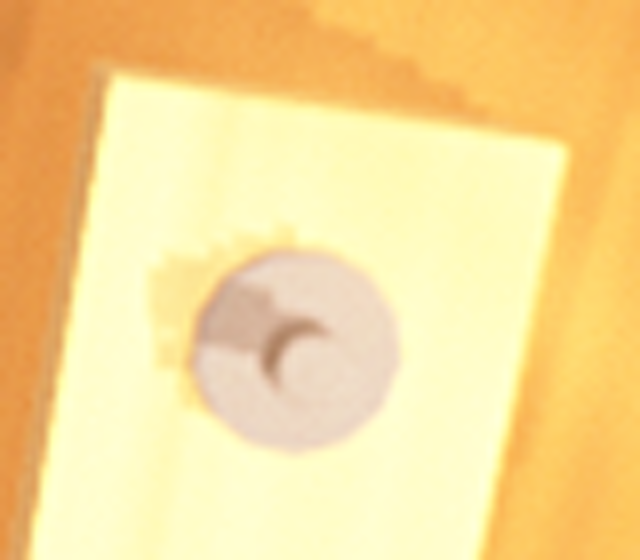

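```bash
python3 -c "
from h import *
p,r=np.load('s1.npy');s=dict(ee_pos=p,ee_rot=r)
print(ray('wrist',(306.7,173.3),34,s).round(1),ray('wrist',(308.6,175.8),44,s).round(1))
rel([532,-166,75],102)"
```

```text
[ 532.1 -165.7   34. ] [ 532.3 -166.1   44. ]
t 1.87 pos [ 486.43 -189.92  150.1 ] rot [-1.7991e+02  1.0000e-02  1.0184e+02] F [ 0.04  0.41 -0.09] w 45.66
shift share [0.0281 0.0993 0.15  ] turn -0.0035
```

arm_command([
  [0.5,0.028,0.099,0.0,0],
  [0.5,0.028,0.099,0.05,0],
  [0.5,0.028,0.099,0.11,0],
  [0.5,0.028,0.099,0.15,0],
  [0.5,0.028,0.099,0.15,0],
  [0.5,0.028,0.099,0.15,0],
  [0.5,0.028,0.099,0.15,0],
])

```text
time_s: 2.45
ee_pos: [532.8, -165.6, 76.3]
ee_rot: [180.0, 0.1, 101.9]
force: [1.0, -0.2, -0.1]
gripper_width: 45.6
```

```bash
python3 -c "
from h import *
rel([532,-166,75],102)
s=env.state()
cv2.imwrite('pics/w2.png',env.grab_frame('wrist')[:,:,::-1])
np.save('s2.npy',np.array([s['ee_pos'],s['ee_rot']]))
print(env.state()['ee_pos'])
print(proj('wrist',[532,-166,34],s),proj('wrist',[532,-166,44],s))
crop('pics/w2.png','pics/c4.png',190,150,320,250,6)
"
```

```text
t 2.45 pos [ 532.8  -165.59   76.33] rot [1.7998e+02 6.0000e-02 1.0189e+02] F [ 0.96 -0.16 -0.09] w 45.63
shift share [-0.0005 -0.0017  0.0027] turn -0.0025
[ 533.03749813 -165.94831771   76.75163427]
[252.8788016  214.67368062] [252.79236168 219.20950708]
```

View pics/c4.png

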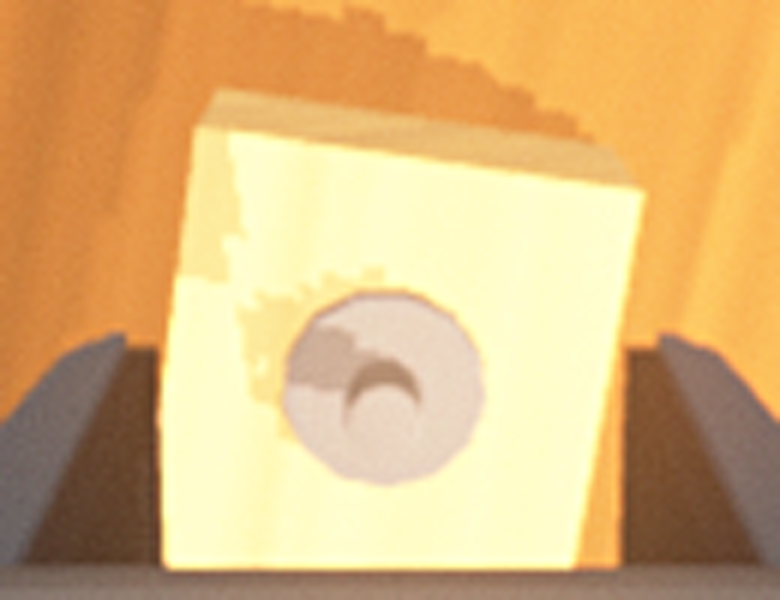

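The flange is centered at about (253.6,214), within 1 mm of the prediction. I'll descend around the pin now.

```bash
python3 -c "
from h import *
p,r=np.load('s2.npy');s=dict(ee_pos=p,ee_rot=r)
print(ray('wrist',(253.6,214.2),34,s).round(1),ray('wrist',(253.9,218.4),44,s).round(1))
rel([532.4,-166,37],102)"
```

```text
[ 532.4 -165.5   34. ] [ 532.6 -165.2   44. ]
t 2.5 pos [ 533.04 -165.95   76.75] rot [1.7993e+02 9.0000e-02 1.0187e+02] F [0.15 0.56 0.29] w 45.92
shift share [ 0.0003 -0.0014  0.0795] turn -0.0029
```

arm_command([
  [0.5,0.0,-0.001,0.02,0],
  [0.5,0.0,-0.001,0.04,0],
  [0.5,0.0,-0.001,0.06,0],
  [0.5,0.0,-0.001,0.074,0],
  [0.5,0.0,-0.001,0.079,0],
  [0.5,0.0,-0.001,0.079,0],
  [0.5,0.0,-0.001,0.079,0],
])

```text
time_s: 3.08
ee_pos: [532.6, -166.1, 37.0]
ee_rot: [179.9, 0.1, 101.9]
force: [0.3, -0.9, 0.2]
gripper_width: 45.9
```

```bash
python3 -c "
from h import *
rel([532.4,-166,36],102)
s=env.state()
cv2.imwrite('pics/w3.png',env.grab_frame('wrist')[:,:,::-1])
cv2.imwrite('pics/sd3.png',env.grab_frame('side')[:,:,::-1])
print(env.state()['ee_pos'])
a=cv2.resize(cv2.imread('pics/w3.png')[150:250,190:320],None,fx=4,fy=4,interpolation=2)
b=cv2.resize(cv2.imread('pics/sd3.png')[220:320,220:290],None,fx=4,fy=4,interpolation=2)
cv2.imwrite('pics/c5.png',np.hstack([a,b]))
"
```

```text
t 3.08 pos [ 532.61 -166.13   36.98] rot [1.7995e+02 8.0000e-02 1.0187e+02] F [ 0.26 -0.92  0.19] w 45.89
shift share [ 0.0004 -0.0004  0.002 ] turn -0.003
[ 532.97416773 -166.24720285   37.50876951]
```

View pics/c5.png

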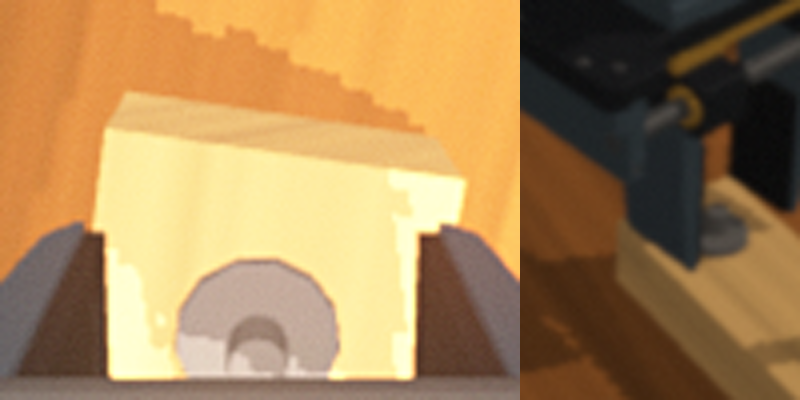

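The pin sits midway between the fingers, which are 45 mm apart around it. I'll lower about 1 mm and close gently.

arm_command([
  [0.5,0,0,0.002,0],
  [0.7,0,0,0.002,0],
  [1,0,0,0.002,0],
  [1,0,0,0.002,0],
  [1,0,0,0.002,0],
  [1,0,0,0.002,0],
  [1,0,0,0.002,0],
  [1,0,0,0.002,0],
], squeeze=20)

```text
time_s: 3.85
ee_pos: [532.9, -166.2, 36.5]
ee_rot: [179.9, 0.1, 101.9]
force: [0.1, 0.6, 0.6]
gripper_width: 7.9
```

```bash
python3 -c "
from h import *
rel([532.4,-166,100],102)
"
```

```text
t 3.85 pos [ 532.93 -166.23   36.52] rot [1.7990e+02 1.1000e-01 1.0187e+02] F [0.1  0.65 0.58] w 7.93
shift share [ 0.0004 -0.0007 -0.127 ] turn -0.0029
```

arm_command([
  [1,0,0,-0.01,0],
  [1,0,0,-0.03,0],
  [1,0,0,-0.06,0],
  [1,0,0,-0.1,0],
  [1,0,0,-0.14,0],
  [1,0,0,-0.17,0],
  [1,0,0,-0.17,0],
  [1,0,0,-0.17,0],
])

```text
time_s: 4.52
ee_pos: [533.3, -166.3, 122.7]
ee_rot: [179.8, 0.2, 101.9]
force: [0.3, -0.2, -1.9]
gripper_width: 7.9
```

```bash
python3 -c "
from h import *
rel([600,140,120],102)
cv2.imwrite('pics/w4.png',env.grab_frame('wrist')[:,:,::-1])
cv2.imwrite('pics/sd4.png',env.grab_frame('side')[:,:,::-1])
a=cv2.resize(cv2.imread('pics/w4.png')[180:260,190:320],None,fx=4,fy=4,interpolation=2)
b=cv2.resize(cv2.imread('pics/sd4.png')[180:260,210:270],None,fx=4,fy=4,interpolation=2)
cv2.imwrite('pics/c6.png',np.hstack([a,b]))
"
```

```text
t 4.52 pos [ 533.25 -166.27  122.72] rot [179.77   0.19 101.87] F [ 0.34 -0.19 -1.94] w 7.89
shift share [0.572  0.2566 0.0046] turn -0.003
```

View pics/c6.png

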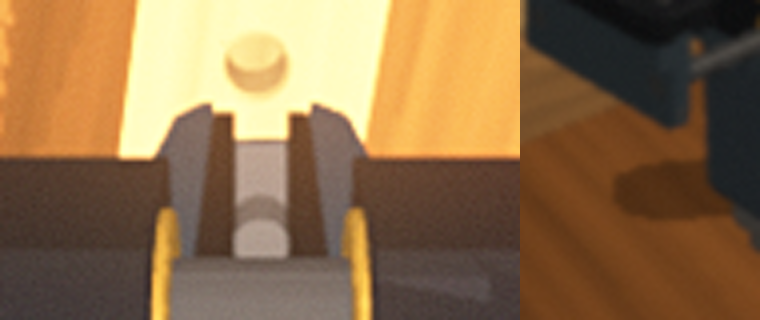

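The rivet is held with its pin up between the fingers and the flange below; pin top is at about (255.5,239) and the holder's hole is now empty. Next I'll move to view the panel hole.

```bash
python3 -c "
from h import *
s=env.state()
Rw=R.from_euler('xyz',s['ee_rot'],degrees=True).as_matrix()
q=ray('wrist',(255.0,238.8),s['ee_pos'][2]+7.8,s); print('pin in tool',Rw.T@(q-s['ee_pos']))
rel([631,107,118],102)
"
```

```text
pin in tool [ 2.04324029  0.6614963  -7.80210502]
t 4.62 pos [ 532.08 -165.86  120.85] rot [1.7997e+02 7.0000e-02 1.0187e+02] F [-0.13  0.22 -0.98] w 7.61
shift share [0.4934 0.3058 0.0053] turn -0.0029
```

arm_command([
  [1,0.493,0.306,0.005,0],
  [1,0.493,0.306,0.005,0],
  [1,0.493,0.306,0.005,0],
  [1,0.493,0.306,0.005,0],
  [1,0.493,0.306,0.005,0],
  [1,0.493,0.306,0.005,0],
  [1,0.493,0.306,0.005,0],
  [1,0.493,0.306,0.005,0],
])

```text
time_s: 5.28
ee_pos: [632.5, 113.7, 116.2]
ee_rot: [179.9, -0.1, 102.2]
force: [-0.1, -0.2, 0.2]
gripper_width: 7.4
```

```bash
python3 -c "
from h import *
rel([631,107,105],102)
"
```

```text
t 5.28 pos [632.51 113.71 116.23] rot [ 1.7993e+02 -1.1000e-01  1.0217e+02] F [-0.05 -0.22  0.18] w 7.39
shift share [-0.0125 -0.0058  0.0224] turn 0.0038
```

arm_command([
  [1,-0.0125,-0.006,0.01,0],
  [1,-0.0125,-0.006,0.02,0],
  [1,-0.0125,-0.006,0.02,0],
  [1,-0.0125,-0.006,0.02,0],
  [1,-0.0125,-0.006,0.02,0],
])

```text
time_s: 5.7
ee_pos: [630.6, 105.6, 106.0]
ee_rot: [180.0, -0.1, 102.1]
force: [-0.3, 0.6, -0.0]
gripper_width: 7.7
```

```bash
python3 -c "
from h import *
rel([631,107,105],102)
s=env.state()
cv2.imwrite('pics/w5.png',env.grab_frame('wrist')[:,:,::-1])
np.save('s5.npy',np.array([s['ee_pos'],s['ee_rot']]))
print(env.state()['ee_pos'])
print(proj('wrist',[624.2,142,60],s))
crop('pics/w5.png','pics/c7.png',190,130,320,250,6)
"
```

```text
t 5.7 pos [630.58 105.57 106.04] rot [ 1.7997e+02 -1.1000e-01  1.0206e+02] F [-0.32  0.6  -0.02] w 7.69
shift share [0.0026 0.0014 0.0021] turn 0.0014
[630.83321949 105.77347996 106.38721927]
[255.96392378 164.04071574]
```

View pics/c7.png

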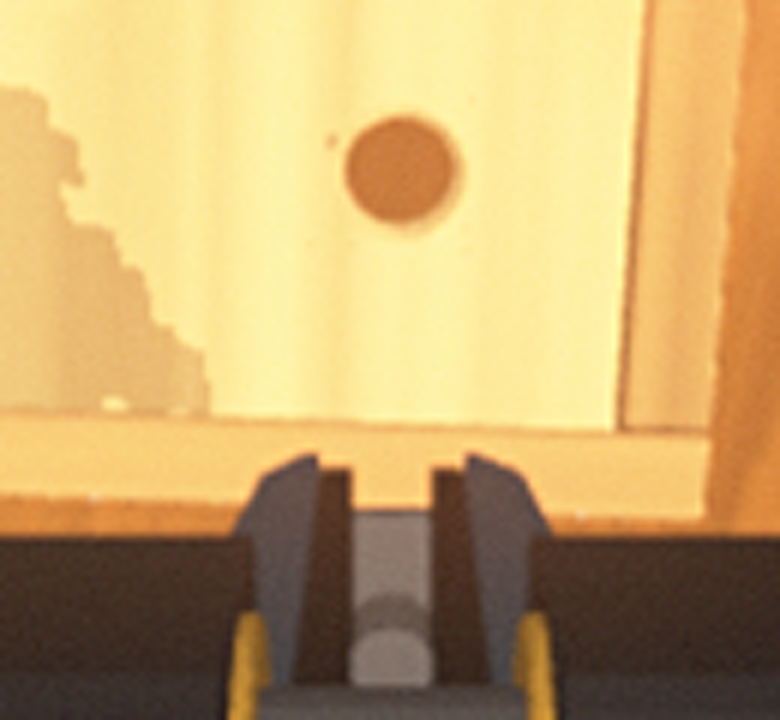

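The hole is centered at about (256.6,158.4). The pin's top ellipse is partly hidden by the bar, so I'll cross-check its offset using the flange edge at row 215.

```bash
python3 -c "
from h import *
p,r=np.load('s5.npy');s=dict(ee_pos=p,ee_rot=r)
Rw=R.from_euler('xyz',r,degrees=True).as_matrix()
f=lambda px,tz: (Rw.T@(ray('wrist',px,p[2]-tz,s)-p)).round(2)
print('flange edge-13',f((255.,214.8),2.2)-[13,0,0]); print('pin',f((254.9,241.0),-7.8))
for px in [(256.3,157.9),(256.6,158.4),(256.9,158.8)]: print(ray('wrist',px,59,s).round(2), f(px,p[2]-59))
rel([624,140,90],102)
"
```

```text
flange edge-13 [0.19 0.66 2.23]
pin [ 0.68  0.61 -7.8 ]
[623.54 146.25  59.  ] [41.16  1.59 47.12]
[623.82 145.94  59.  ] [40.8   1.81 47.12]
[624.09 145.71  59.  ] [40.51  2.02 47.12]
t 5.75 pos [630.83 105.77 106.39] rot [ 1.7993e+02 -1.1000e-01  1.0208e+02] F [-0.04  0.53  0.47] w 7.41
shift share [0.0697 0.0009 0.0329] turn 0.0017
```

arm_command([
  [1,0.03,0.001,0.0,0],
  [1,0.06,0.002,0.015,0],
  [1,0.08,0.0022,0.036,0],
  [1,0.0806,0.0022,0.036,0],
  [1,0.0806,0.0022,0.036,0],
  [1,0.0806,0.0022,0.036,0],
])

```text
time_s: 6.25
ee_pos: [623.3, 145.8, 88.0]
ee_rot: [180.0, -0.1, 102.1]
force: [-0.5, -0.2, -0.1]
gripper_width: 7.6
```

```bash
python3 -c "
from h import *
rel([624,140,88],102)
s=env.state()
cv2.imwrite('pics/w6.png',env.grab_frame('wrist')[:,:,::-1])
cv2.imwrite('pics/sd6.png',env.grab_frame('side')[:,:,::-1])
cv2.imwrite('pics/t6.png',env.grab_frame('top')[:,:,::-1])
print(env.state()['ee_pos'],env.state()['force'])
a=cv2.resize(cv2.imread('pics/w6.png')[170:250,190:320],None,fx=4,fy=4,interpolation=2)
b=cv2.resize(cv2.imread('pics/sd6.png')[130:210,190:260],None,fx=4,fy=4,interpolation=2)
cv2.imwrite('pics/c8.png',np.hstack([a,b]))
"
```

```text
t 6.25 pos [623.26 145.84  88.05] rot [ 1.7997e+02 -9.0000e-02  1.0214e+02] F [-0.48 -0.16 -0.1 ] w 7.61
shift share [-0.0117 -0.001   0.0001] turn 0.003
[623.80531295 145.17377949  88.69102556] [-1.08000959 -0.03894051 -1.03724193]
```

View pics/c8.png

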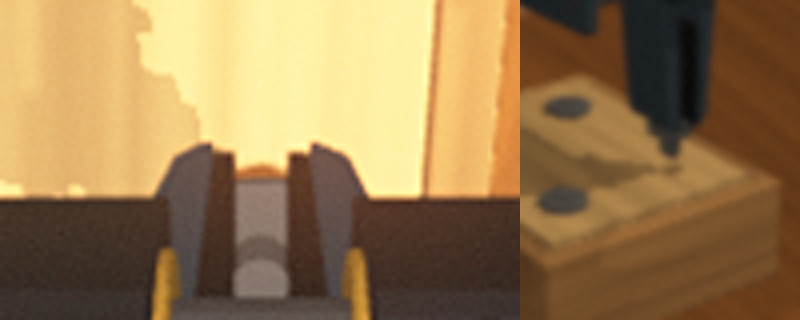

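```bash
python3 -c "
from h import *
s=env.state();p=s['ee_pos']
Rw=R.from_euler('xyz',s['ee_rot'],degrees=True).as_matrix()
f=lambda px,tz: (Rw.T@(ray('wrist',px,p[2]-tz,s)-p)).round(2)
print(f((255.2,211.),p[2]-59))
a=cv2.imread('pics/sd6.png')[150:185,205:255];b=cv2.imread('pics/side0.png')[150:185,205:255]
cv2.imwrite('pics/c9.png',cv2.resize(np.hstack([a,b]),None,fx=8,fy=8,interpolation=2))
"
```

```text
[ 6.72  0.81 29.7 ]
```

View pics/c9.png

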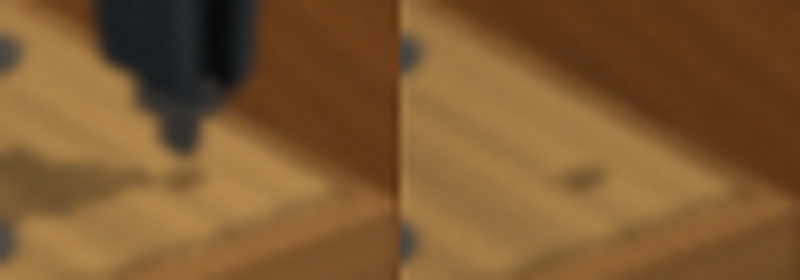

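In the side view the shank axis (u≈180 in the crop) lines up with the hole, and the wrist view agrees to about 0.5 mm. I'll descend slowly, watching the force.

arm_command([
  [1,-0.0005,0,0.006,0],
  [1,-0.0005,0,0.012,0],
  [1,-0.0005,0,0.016,0],
  [1,-0.0005,0,0.02,0],
  [1,-0.0005,0,0.02,0],
])

```text
time_s: 6.82
ee_pos: [623.5, 144.8, 78.1]
ee_rot: [180.0, -0.1, 102.0]
force: [-0.9, -0.6, 0.3]
gripper_width: 7.4
```

```bash
python3 -c "
from h import *
rel([623.3,145.6,70],102)"
```

```text
t 6.82 pos [623.55 144.83  78.11] rot [ 1.7995e+02 -1.1000e-01  1.0205e+02] F [-0.94 -0.55  0.31] w 7.37
shift share [ 0.0016 -0.0002  0.0162] turn 0.001
```

arm_command([
  [1,0,0,0.004,0],
  [1,0,0,0.008,0],
  [1,0,0,0.012,0],
  [1,0,0,0.014,0],
  [1,0,0,0.014,0],
])

```text
time_s: 7.23
ee_pos: [623.3, 144.9, 70.7]
ee_rot: [180.0, -0.1, 102.0]
force: [-0.1, 0.7, -1.7]
gripper_width: 7.4
```

```bash
python3 -c "
from h import *
rel([623.3,145.6,66],102)"
```

```text
t 7.23 pos [623.34 144.91  70.66] rot [ 1.7999e+02 -1.1000e-01  1.0205e+02] F [-0.15  0.71 -1.68] w 7.44
shift share [0.0013 0.0002 0.0093] turn 0.0011
```

arm_command([
  [1,0,0,0.003,0],
  [1,0,0,0.006,0],
  [1,0,0,0.008,0],
  [1,0,0,0.008,0],
])

```text
time_s: 7.57
ee_pos: [623.3, 145.2, 66.7]
ee_rot: [180.0, -0.1, 102.0]
force: [-1.0, 1.2, 1.0]
gripper_width: 7.4
```

```bash
python3 -c "
from h import *
rel([623.3,145.6,65],102)
cv2.imwrite('pics/sd7.png',env.grab_frame('side')[:,:,::-1])
cv2.imwrite('pics/w7.png',env.grab_frame('wrist')[:,:,::-1])
rel([623.3,145.6,65],102)
a=cv2.resize(cv2.imread('pics/w7.png')[180:250,190:320],None,fx=4,fy=4,interpolation=2)
b=cv2.resize(cv2.imread('pics/sd7.png')[150:185,215:245],None,fx=8,fy=8,interpolation=2)
cv2.imwrite('pics/c10.png',np.hstack([a,b]))
"
```

```text
t 7.57 pos [623.29 145.16  66.69] rot [ 1.7999e+02 -1.3000e-01  1.0205e+02] F [-0.99  1.21  1.02] w 7.42
shift share [0.0009 0.0002 0.0034] turn 0.001
t 7.67 pos [623.31 145.08  66.77] rot [ 1.7998e+02 -1.2000e-01  1.0205e+02] F [-0.11  1.69  0.06] w 7.28
shift share [0.001  0.0002 0.0035] turn 0.001
```

View pics/c10.png

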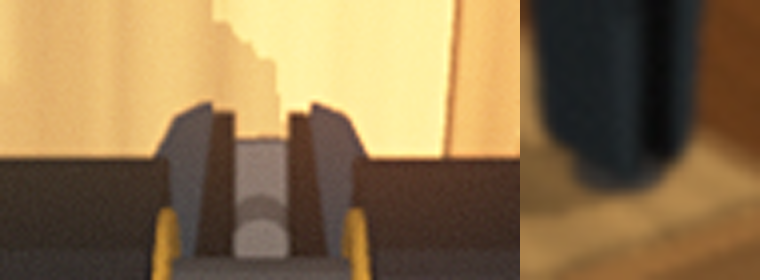

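arm_command([
  [1,0.0005,0,0.001,0],
  [1,0.0005,0,0.002,0],
  [1,0.0005,0,0.003,0],
  [1,0.0005,0,0.003,0],
  [1,0.0005,0,0.003,0],
])

```text
time_s: 8.08
ee_pos: [623.3, 145.3, 65.6]
ee_rot: [180.0, -0.1, 102.0]
force: [-1.8, 0.4, 4.3]
gripper_width: 8.0
```

```bash
python3 -c "
from h import *
rel([623.3,145.6,65],102)"
```

```text
t 8.08 pos [623.29 145.31  65.59] rot [ 1.7997e+02 -1.2000e-01  1.0205e+02] F [-1.78  0.44  4.32] w 8.0
shift share [0.0006 0.0001 0.0012] turn 0.0011
```

The force has risen to 4.3 N, so the flange is on the panel. I'll ease off slightly, open, and lift away.

arm_command([
  [1,0,0,-0.001,0],
  [1,0,0,-0.001,0],
  [0.7,0,0,-0.001,0],
  [0.7,0,0,-0.001,0],
  [0.7,0,0,-0.001,0],
  [0.7,0,0,-0.001,0],
])

```text
time_s: 8.58
ee_pos: [623.3, 145.1, 65.7]
ee_rot: [180.0, -0.1, 102.0]
force: [-0.3, 0.1, 0.5]
gripper_width: 27.3
```

```bash
python3 -c "
from h import *
rel([623.3,145.6,95],102)"
```

```text
t 8.58 pos [623.31 145.1   65.67] rot [ 1.7999e+02 -1.1000e-01  1.0205e+02] F [-0.31  0.11  0.53] w 27.28
shift share [ 0.0011  0.0002 -0.0587] turn 0.0011
```

Next I'll lift to z≈100, shift so the camera can see the rivet, and inspect.

arm_command([
  [0.7,0,0,-0.015,0],
  [0.7,0,0,-0.04,0],
  [0.7,0,0,-0.07,0],
  [0.7,0,0,-0.07,0],
  [0.7,0,0,-0.07,0],
])

```text
time_s: 9.0
ee_pos: [624.1, 145.1, 101.7]
ee_rot: [179.8, -0.1, 102.0]
force: [-0.4, 0.2, -0.9]
gripper_width: 27.8
```

```bash
python3 -c "
from h import *
rel([623.3,145.6,95],102)
s=env.state()
cv2.imwrite('pics/w8.png',env.grab_frame('wrist')[:,:,::-1])
cv2.imwrite('pics/sd8.png',env.grab_frame('side')[:,:,::-1])
print(env.state()['ee_pos'])
for z in(64,74): print(proj('wrist',[623.4,145.3,z],s))
a=cv2.resize(cv2.imread('pics/w8.png')[170:250,190:320],None,fx=4,fy=4,interpolation=2)
b=cv2.resize(cv2.imread('pics/sd8.png')[150:190,210:245],None,fx=8,fy=8,interpolation=2)
cv2.imwrite('pics/c11.png',np.hstack([a,b]))
"
```

```text
t 9.0 pos [624.06 145.1  101.65] rot [ 1.7985e+02 -1.0000e-01  1.0205e+02] F [-0.38  0.23 -0.87] w 27.77
shift share [ 0.0013 -0.0013  0.0133] turn 0.001
[622.9054     144.89089313 100.05623952]
[253.07666516 216.12521738]
[253.03078487 220.79172251]
```

View pics/c11.png

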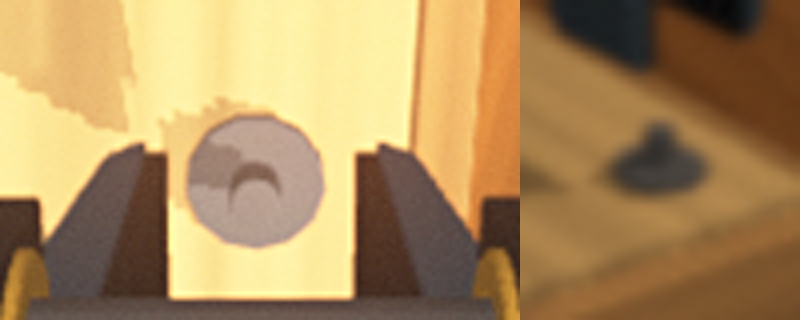

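The rivet stands upright, flange on the panel, centered at about (253.6,215), with the pin up. I'll shut the fingers and come down to just above the pin top.

arm_command([
  [1,0,0,0,0],
  [1,0,0,0,0],
  [1,0,0,0,0],
  [1,0,0,0,0],
  [1,0,0,0,0],
  [1,0,0,0,0],
  [1,0,0,0,0],
])

```text
time_s: 9.68
ee_pos: [622.9, 144.9, 100.1]
ee_rot: [-180.0, -0.1, 102.0]
force: [-0.2, 0.2, 1.1]
gripper_width: 0.2
```

```bash
python3 -c "
from h import *
rel([623.3,145.3,78],102)"
```

```text
t 9.68 pos [622.89 144.89 100.05] rot [-1.7995e+02 -1.0000e-01  1.0205e+02] F [-0.21  0.2   1.09] w 0.2
shift share [0.0005 0.001  0.0441] turn 0.0011
```

arm_command([
  [1,0.0005,0.001,0.015,0],
  [1,0.0005,0.001,0.03,0],
  [1,0.0005,0.001,0.04,0],
  [1,0.0005,0.001,0.044,0],
  [1,0.0005,0.001,0.044,0],
  [1,0.0005,0.001,0.044,0],
])

```text
time_s: 10.18
ee_pos: [623.2, 145.3, 77.8]
ee_rot: [-179.9, -0.1, 102.0]
force: [-0.9, 1.2, 0.6]
gripper_width: 0.8
```

```bash
python3 -c "
from h import *
rel([623.3,145.3,74],102)
cv2.imwrite('pics/sd9.png',env.grab_frame('side')[:,:,::-1])
crop('pics/sd9.png','pics/c12.png',200,130,260,190,8)
rel([623.3,145.3,74],102)
"
```

```text
t 10.18 pos [623.25 145.26  77.75] rot [-1.7993e+02 -1.0000e-01  1.0204e+02] F [-0.85  1.16  0.56] w 0.81
shift share [0.0001 0.0001 0.0075] turn 0.001
t 10.23 pos [623.47 145.31  78.12] rot [-1.7997e+02 -1.0000e-01  1.0204e+02] F [ 0.25 -0.35  0.08] w 0.71
shift share [ 0.     -0.0003  0.0082] turn 0.001
```

View pics/c12.png

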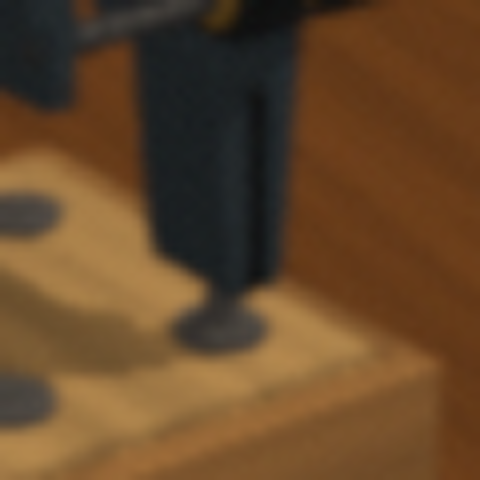

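The shut fingertips sit right above the pin top. I'll press slowly.

arm_command([
  [1,0,0,0.003,0],
  [1,0,0,0.005,0],
  [1,0,0,0.007,0],
  [1,0,0,0.009,0],
  [1,0,0,0.011,0],
  [1,0,0,0.013,0],
  [1,0,0,0.013,0],
])

```text
time_s: 10.82
ee_pos: [623.6, 145.3, 72.5]
ee_rot: [180.0, -0.1, 102.0]
force: [-2.1, -0.3, 6.1]
gripper_width: 0.6
```

arm_command([
  [1,0,0,0.001,0],
  [1,0,0,0.002,0],
  [1,0,0,0.003,0],
  [1,0,0,0.004,0],
  [1,0,0,0.005,0],
  [1,0,0,0.005,0],
])

```text
time_s: 11.32
ee_pos: [623.7, 145.4, 71.5]
ee_rot: [179.9, -0.1, 102.1]
force: [-2.9, 0.5, 9.6]
gripper_width: 0.4
```

arm_command([
  [1,0,0,0.001,0],
  [1,0,0,0.002,0],
  [1,0,0,0.003,0],
  [1,0,0,0.004,0],
  [1,0,0,0.005,0],
  [1,0,0,0.006,0],
  [1,0,0,0.006,0],
])

```text
time_s: 11.9
ee_pos: [623.7, 145.4, 70.4]
ee_rot: [179.9, -0.1, 102.0]
force: [-2.5, -0.5, 11.5]
gripper_width: 0.3
```

arm_command([
  [1,0,0,0.001,0],
  [1,0,0,0.002,0],
  [1,0,0,0.003,0],
  [1,0,0,0.004,0],
  [1,0,0,0.005,0],
  [1,0,0,0.006,0],
  [1,0,0,0.006,0],
])

```text
time_s: 12.48
ee_pos: [623.7, 145.4, 69.5]
ee_rot: [179.8, -0.1, 102.1]
force: [-2.2, -0.8, 11.8]
gripper_width: 0.4
```

arm_command([
  [1,0,0,0.004,0],
  [1,0,0,0.005,0],
  [1,0,0,0.006,0],
  [1,0,0,0.007,0],
  [1,0,0,0.008,0],
  [1,0,0,0.009,0],
  [1,0,0,0.01,0],
  [1,0,0,0.01,0],
])

```text
time_s: 13.15
ee_pos: [623.7, 145.4, 66.6]
ee_rot: [179.8, -0.1, 102.1]
force: [-3.8, -0.8, 12.0]
gripper_width: 0.4
```

arm_command([
  [1,0,0,0.004,0],
  [1,0,0,0.005,0],
  [1,0,0,0.006,0],
  [1,0,0,0.007,0],
  [1,0,0,0.008,0],
  [1,0,0,0.009,0],
  [1,0,0,0.01,0],
  [1,0,0,0.01,0],
])

```text
time_s: 13.82
ee_pos: [623.7, 145.4, 63.8]
ee_rot: [179.7, -0.1, 102.1]
force: [-3.8, -0.6, 12.3]
gripper_width: 0.3
```

arm_command([
  [1,0,0,0.004,0],
  [1,0,0,0.005,0],
  [1,0,0,0.006,0],
  [1,0,0,0.007,0],
  [1,0,0,0.007,0],
])

```text
time_s: 14.23
ee_pos: [623.7, 145.4, 62.4]
ee_rot: [179.7, -0.1, 102.1]
force: [-3.4, -0.9, 11.4]
gripper_width: 0.3
```

arm_command([
  [1,0,0,0.004,0],
  [1,0,0,0.005,0],
  [1,0,0,0.006,0],
  [1,0,0,0.006,0],
  [1,0,0,0.006,0],
])

```text
time_s: 14.65
ee_pos: [623.7, 145.4, 61.5]
ee_rot: [179.6, -0.1, 102.1]
force: [-3.9, -1.0, 12.4]
gripper_width: 0.8
```

arm_command([
  [1,0,0,0.004,0],
  [1,0,0,0.005,0],
  [1,0,0,0.005,0],
  [1,0,0,0.005,0],
])

```text
time_s: 14.98
ee_pos: [623.7, 145.3, 61.2]
ee_rot: [179.6, -0.1, 102.1]
force: [-3.5, -0.7, 11.6]
gripper_width: 0.3
```

arm_command([
  [1,0,0,0.004,0],
  [1,0,0,0.005,0],
  [1,0,0,0.006,0],
  [1,0,0,0.006,0],
  [1,0,0,0.006,0],
])

```text
time_s: 15.4
ee_pos: [623.7, 145.4, 60.6]
ee_rot: [179.5, -0.1, 102.1]
force: [-4.8, -1.0, 13.7]
gripper_width: 0.4
```

arm_command([
  [1,0,0,0.004,0],
  [1,0,0,0.005,0],
  [1,0,0,0.006,0],
  [1,0,0,0.006,0],
  [1,0,0,0.006,0],
])

```text
time_s: 15.82
ee_pos: [623.7, 145.4, 60.2]
ee_rot: [179.4, -0.1, 102.1]
force: [-5.9, -0.8, 13.9]
gripper_width: 0.0
```

arm_command([
  [1,0,0,0.004,0],
  [1,0,0,0.005,0],
  [1,0,0,0.006,0],
  [1,0,0,0.007,0],
  [1,0,0,0.007,0],
])

```text
time_s: 16.23
ee_pos: [623.7, 145.4, 59.5]
ee_rot: [179.4, -0.1, 102.1]
force: [-5.3, -1.7, 15.4]
gripper_width: 0.5
```

The force has risen past the 12 N slide level to 15.4 N along the panel's spring rate, at z=59.5. That fits the pin being at its stop, so I'll back off and inspect.

arm_command([
  [1,0,0,-0.006,0],
  [1,0,0,-0.012,0],
  [1,0,0,-0.02,0],
  [1,0,0,-0.04,0],
  [1,0,0,-0.07,0],
  [1,0,0,-0.09,0],
  [1,0,0,-0.09,0],
  [1,0,0,-0.09,0],
])

```text
time_s: 16.9
ee_pos: [623.7, 145.3, 105.1]
ee_rot: [179.3, -0.1, 102.1]
force: [-0.2, 0.1, -0.5]
gripper_width: 0.3
```

arm_command([
  [0.5,-0.06,0,-0.05,0],
  [0.5,-0.1,0,-0.1,0],
  [0.5,-0.1,0,-0.1,0],
  [0.5,-0.1,0,-0.1,0],
  [0.5,-0.1,0,-0.1,0],
  [0.5,-0.1,0,-0.1,0],
])

```text
time_s: 17.4
ee_pos: [632.3, 96.7, 153.2]
ee_rot: [179.5, -0.1, 102.1]
force: [0.5, -0.1, -0.1]
gripper_width: 37.7
```

```bash
python3 -c "
from h import *
rel([623.3,145.3,74],102)
for n in('wrist','side','top'): cv2.imwrite(f'pics/{n}10.png',env.grab_frame(n)[:,:,::-1])
a=cv2.resize(cv2.imread('pics/wrist10.png')[60:240,160:360],None,fx=2,fy=2,interpolation=2)
b=cv2.resize(cv2.imread('pics/side10.png')[145:205,160:255],None,fx=4,fy=6,interpolation=2)
cv2.imwrite('pics/c13.png',np.hstack([a,b]))
crop('pics/top10.png','pics/c14.png',100,130,220,230,6)
"
```

```text
t 17.4 pos [632.3   96.71 153.22] rot [ 1.7950e+02 -1.1000e-01  1.0209e+02] F [ 0.51 -0.15 -0.12] w 37.73
shift share [0.0985 0.0014 0.1586] turn 0.0021
```

View pics/c13.png

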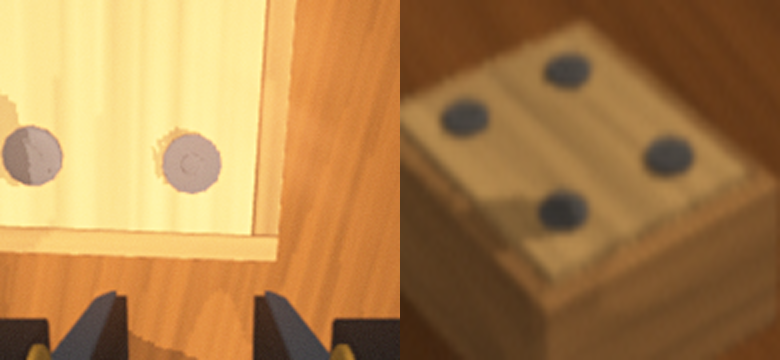

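View pics/side10.png

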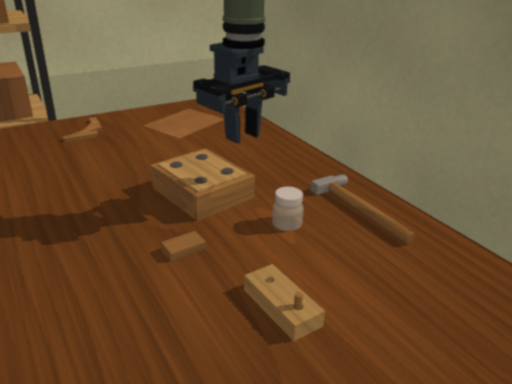

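```bash
python3 -c "
from h import *
crop('pics/wrist10.png','pics/c15.png',160,115,285,165,6)"
```

```text
(no output)
```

View pics/c15.png

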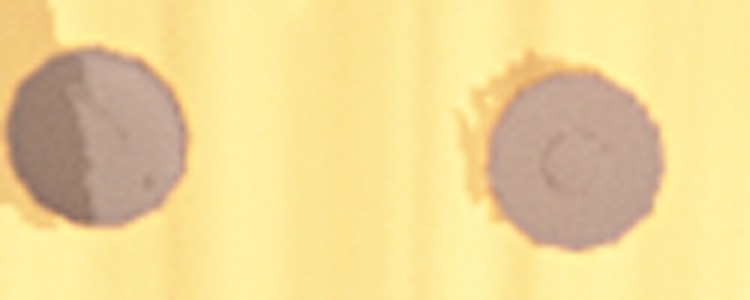

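View pics/c14.png

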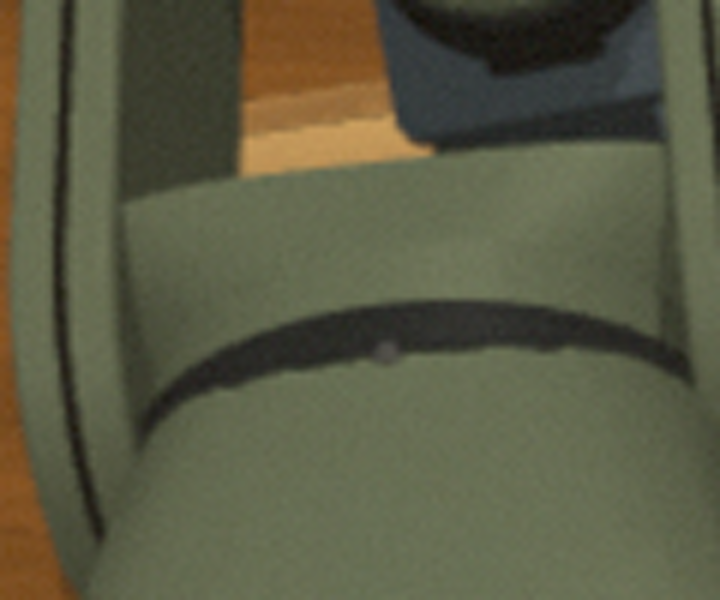

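```bash
python3 -c "
from h import *
print(env.job_done())"
```

```text
the job is handed in; nothing more can be done
None
```

The rivet is in the empty hole with its pin pushed home, and I handed the job in after about 17.6 s.

- **Seating:** I gripped the rivet by its pin, lowered it into the hole with the pin up until the force reached 4.3 N, and let go. The camera images then showed the flange on the panel and the pin still up.
- **Pressing:** With the fingers shut I pushed the pin down. It slid at about 12 N, then the force rose to 15.4 N vertically (about 16.4 N in total), the highest reading. That rise matched the panel's springs, and the pin travelled about 9.5 mm, so it reached its stop.
- **Last images:** The new rivet lies flat like its neighbours, with its pin nearly flush. The dowel, jar and offcut stand where they were, and the gripper is open and clear.

- **Disagreements:** The side camera put things up to about 6–8 mm away from the other views in y, more than the stated 2 mm, so I used it only for relative alignment. The gripper read 7.4–8.0 mm on the 9 mm pin, but the hold was good. A sideways force of 5–6 N built up during pressing and was gone after I backed off.
- **Not checked:** The arm blocked the top camera in the last pictures, so the final check rests on the wrist and side views.

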